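# Load the dead-weight press

### The job

Load the blue bonding press with its weight: pick the weight up by the black grip block and slide the strap's side slot on to the raised lever's pin, between the lever and the pin's head, until you feel the pin stop at the end of the slot. Then let the weight down gently, the lever coming down with it, until the black pad rests on the white ring and the weight hangs freely with the pin up in the slot's notch. Push lightly, for the pin is only lightly clamped along the lever; do not force the weight against the press, do not tip or drop it, and leave the ring and the other things where they are.

Things in the scene. Friction and masses are not known exactly. Their poses are not given: they have to be found in the camera images.
- weight: The weight, about 0.6 kg: a dark iron disc, 64 mm across, 28 mm thick, standing flat on the bench; an upright steel strap rises from its middle (44 mm wide along the weight's y, 8 mm thick along its x) and ends in a black grip block. Origin: centre of the disc's underside (height 0 on the bench); z up.
- weight_grip (a point): Centre of the weight's black ribbed grip block (14 mm thick along x, 34 mm wide along y, 45 mm high; grip it across the 14 mm), 160 mm above the disc's underside. Its top is 182 mm above the underside. Axes as the weight's.
- weight_notch (a point): Point of the strap 45 mm below the grip point, where the pin's axis lies once it hangs. The slot is an L: a level leg, 12 mm high, middle 56 mm below the grip point, open at the strap's -y edge (22 mm off centre, lips rounded 5 mm), ends 5 mm past the centre line; at that end a notch, 10 mm wide about the centre line, goes 9 mm up. Axes as the weight's.
- press: Press with blue cast frame, fixed to the bench; origin on the bench below the lever's pivot, z up. The aluminium lever, 22 mm high, pivots 150 mm up and runs along +y to 212 mm from the pivot; a brass counterweight is on its short -y end. A black pad under it, 60 mm from the pivot, stands over a round steel anvil. The pin sticks out on the side of the press's -x.
- pin_line (a point): Point of the lever 170 mm from its pivot, on the line of the pin, midway between carrier block and pin head. y along the lever away from the pivot, x along the pin (head at -x). Pin 8 mm thick, neck 13 mm long, head 20 mm across; carrier 24 mm along y, 28 mm high. The carrier is lightly clamped anywhere within 25 mm of this point along y: not measured, see or feel it.
- lever (a joint): Lever angle in rad: 0 when level with its pad down on the ring, positive with the pin end raised (0.08 to 0.18 at the start). Balanced: it stays where left and swings if the pin is pushed up or down with more than about 1 N. Coming down, the pin runs on an arc round the pivot, so a few mm away from it.
- ring: White ring, 68 mm across and 18 mm high, lying loose on the anvil under the pad; origin at the centre of its underside.
- bearing: Bystander: steel ball bearing, 52 mm across; origin at the centre of its underside.
- bushing: Bystander: brass bushing, 36 mm across; origin at the centre of its underside.
- yellow_cap: Bystander: yellow plastic cap, 60 mm across; origin at the centre of its underside.
- tape: Bystander: black roll of tape, 80 mm across; origin at the centre of its underside.
- spanner: Bystander: spanner, 180 mm long; origin at the centre of its underside.
- screwdriver: Bystander: black-handled screwdriver, 200 mm long; origin at the centre of its underside.
- caliper: Bystander: digital caliper, 230 mm long; origin at the centre of its underside.

How it is judged (in metres and radians):
On the way:
1. the weight, off the bench, is slid on to the pin and touches it while the lever is still raised (x of weight_notch in the frame of pin_line between -0.006 and 0.006 m and y of weight_notch in the frame of pin_line between -0.029 and 0.029 m and height (world z) of weight above 0.015 m and value of joint lever above 0.04 rad and contact force between weight and press above 0.3 N and z of weight_notch in the frame of pin_line between -0.006 and 0.02 m), for 0.1 s.
At the end, for the whole second after the job is handed in: The weight hangs at rest and upright (0.15 rad), clear of the bench, the pin in the slot's notch (within 5 mm in height, 6 mm along the pin, 29 mm of the pin line's point along the lever); the lever is level (0.03 rad), its pad pressing the ring, which moved less than 8 mm (x of weight_notch in the frame of pin_line between -0.006 and 0.006 m and y of weight_notch in the frame of pin_line between -0.029 and 0.029 m and z of weight_notch in the frame of pin_line between -0.005 and 0.005 m and value of joint lever between -0.03 and 0.03 rad and height (world z) of weight above 0.015 m and contact force between weight and press above 3.5 N and angle between weight's own z axis and vertical below 0.15 rad and linear speed of weight below 0.03 m/s and angular speed of weight below 0.3 rad/s and distance of ring from where it was at the start of the episode below 0.008 m and contact force between ring and press above 10 N); the robot touches nothing.
It fails at once if while the lever is still up, the weight is pushed against the press with more than 12 N (value of joint lever above 0.03 rad and contact force between weight and press above 12 N).
It fails at once if the weight is forced against the press with more than 20 N (contact force between weight and press above 20 N).
It fails at once if the weight is tipped by more than 0.5 rad (angle between weight's own z axis and vertical above 0.5 rad).
It fails at once if the ring is shifted by more than 12 mm (distance of ring from where it was at the start of the episode above 0.012 m).
It fails at once if a bystander is moved by more than 30 mm (distance of any of bearing, bushing, yellow_cap, tape, spanner, screwdriver, caliper from where it was at the start of the episode above 0.03 m).
It also fails if it takes over 58 s, if anything falls off the work surface, if the arm or the gripper's body presses on something with over 40 N, if the wrist force passes 120 N, or if a joint passes its speed limit or range.

### The arm

A 6-joint arm with a two-finger parallel gripper is mounted at the origin on a cart in front of the work surface, level with it; the furniture and walls round the work are solid. World frame = base frame: x ahead of the robot, y to its left, z up, the work surface at z = 0. Lengths are in m, angles in degrees, forces in N, time in s.
With the tool pointing down it reaches from about 0.25 to 0.8 m from the base axis. Payload 3.9 kg.
Tool frame: the origin (TCP) lies midway between the tips of the shut fingers; the grasp point (between the pads) lies 19 mm behind it (arm.grasp_offset is the distance from the TCP to the grasp point, in m); z points along the fingers, y is the line along which they close (so a half turn about z gives the same grasp; the last joint's range is limited). The gripper opens to 85 mm and grips with 20 to 120 N. Pads are 22 mm wide; open, the fingers measure 114 mm over their backs; the gripper's body (76 mm by 85 mm) begins 54 mm behind the grasp point. The pads swing forward as they close: fully open they stand 13 mm farther back than shut.
Start: joints at [72.708, 14.897, -7.913, 67.191, 0, 90], TCP at [0.156, 0.501, 0.202] pointing down, gripper open.
Joint ranges: [-159.42, 159.42], [-47.68, 98.78], [-73.54, 78.23], [-108.79, 121.32], [-90, 84.71], [-180, 180]. Speed limits (degrees/s): [147.25, 147.25, 180, 180, 180, 180].

### API

Orientations are given as a 3x3 rotation matrix whose columns are the frame's x, y, z axes.
In Python, from cell import arm gives the robot as it stands.
- The arm moves only by the tool carry_out, never from a script. Its argument "targets" is a list of rows, each a list of 7 numbers: the turn, a rotation vector about the tool's x, y, z in rad, then the shift along the tool's x, y, z in m, then the finger opening in m, from 0 to 0.0854. In form: [[wx, wy, wz, x, y, z, gripper], ...]. A call has 1 to 10 rows; each row shifts and turns the commanded pose from where the row before left it, along the tool's axes as they then stand; what a row does not reach is not made up. A row lasts 1/12 s, in which the tool goes at most 41.7 mm and 7.16 degrees, less where a joint would pass 70% of its speed; a pose out of reach is approached as far as the arm can. A call with a gripper value outside its range is refused whole. The fingers move at their own pace and stop on an object; "newtons" is the grip in N (left out, the last holds). Time passes only in rows, so rows that do not move let the fingers close. It gives the time, the measured TCP pose, the force, the opening and the grip force at its end, in the units of the state.
- arm.sense(): the state, without advancing time (a new reading comes with each control period).
- arm.grab_frame(name): name is "side" or "top" or "wrist"; returns a dict with "img" (420x560x3 uint8, red, green, blue), "fovy" (degrees; the focal length in pixels is half the picture's height over the tangent of half this angle, whatever the lens; pixels are square), "cx", "cy" (the principal point, pixels), "rvec" (rotation vector, rad) and "tvec" (3), from world to camera coordinates, as OpenCV has them; the wrist camera has in their place "tool_from_camera" (4x4, takes a point from camera to tool coordinates, whose origin is the TCP and whose axes are the flange's). Camera axes: x right, y down, z forward; pixel columns grow to the right and rows downward; lengths in m; the calibration is good to about 2 mm. A picture is of the moment at which its call begins: read the wrist's pose just before it. There is no depth.
- arm.sign_off(): hands the job in; it is judged then, once.
The state is a dict: "time": time; "joint_positions": joint angles; "dq": joint speeds; "joint_efforts": joint torques, N m; "tool_pos": TCP position; "orientation": TCP orientation; "force": force on the tool from outside, world axes, zero at the start; "wrist_torque": the same for the moment, N m; "finger_gap": finger opening in m; "grip_force": force on a finger pad.
Only numpy, scipy, OpenCV 4.12 (cv2) and the standard library are available. Lean on these libraries where they do the work, as an engineer would, in place of code of your own. Each camera call takes 0.05 s, during which the arm holds its last target. There are 200 camera calls.

## Working session

There is one attempt and no reset: what is moved stays moved. The work goes in short steps, Python scripts to look and compute and a tool call to move; the robot and the scene stay as the last step left them, time stands still between calls to the robot, and variables do not carry over. Pictures are saved under pics/ and viewed, at most 10 in all, crops included, and the job is handed in when it is done.

Besides the shell and the picture viewer there is one more tool, called after "Emit:" as name(argument=value, ...), one argument or row to a line, values as JSON. carry_out: Moves the arm, as the interface text tells. Its arguments: {"type":"object","properties":{"targets":{"type":"array","items":{"type":"array","items":{"type":"number"}}},"newtons":{"type":"number"}},"required":["targets"]}

```bash
mkdir -p pics; ls; python3 - <<'E'
from cell import arm
import cv2,numpy as np
s=arm.sense();print(s)
for n in("side","top"):
    f=arm.grab_frame(n);cv2.imwrite(f"pics/{n}0.png",f["img"][:,:,::-1]);print(n,{k:v for k,v in f.items() if k!="img"})
E
```

```text
pics
{'time': 0.0, 'joint_positions': array([ 7.27093609e+01,  1.49340138e+01, -7.98762837e+00,  6.71922534e+01,
        9.50690563e-04,  9.00005748e+01]), 'dq': array([-0.01994306, -0.07124394,  0.0412492 , -0.06139299, -0.02278078,
       -0.11494168]), 'joint_efforts': array([-8.14345071e-05, -4.05673242e+01,  2.53926247e+01,  1.89255463e-02,
        2.18849882e-04,  5.71480101e-06]), 'tool_pos': array([0.15580449, 0.50053816, 0.20076839]), 'orientation': array([[-9.54806380e-01,  2.97227874e-01, -6.06669910e-04],
       [ 2.97228493e-01,  9.54804503e-01, -1.89308778e-03],
       [ 1.65727051e-05, -1.98785187e-03, -9.99998024e-01]]), 'force': array([-0.05263509, -0.36272205,  0.37967494]), 'wrist_torque': array([-0.00445683, -0.05918176,  0.03883058]), 'grip_force': 0.0, 'finger_gap': 0.08548426962576451}
side {'fovy': 52.22423955214479, 'cx': 277.20171672439164, 'cy': 212.21112126768546, 'rvec': array([ 0.14433251,  2.77924474, -1.40582526]), 'tvec': array([0.49298233, 0.06458446, 1.48305214])}
top {'fovy': 49.4733504113118, 'cx': 272.5614111585079, 'cy': 209.5612135636558, 'rvec': array([ 2.17108764, -2.04164726,  0.21065008]), 'tvec': array([0.00224472, 0.54310358, 1.59208481])}
```

View pics/side0.png

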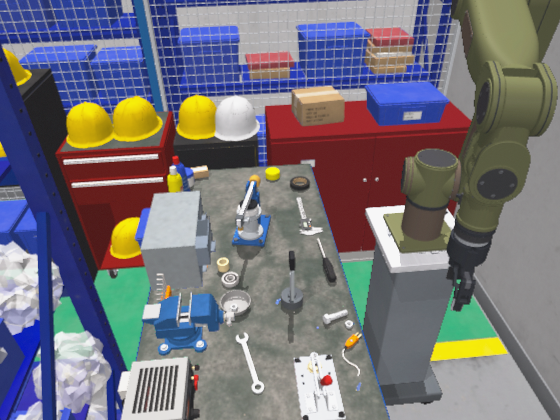

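View pics/top0.png

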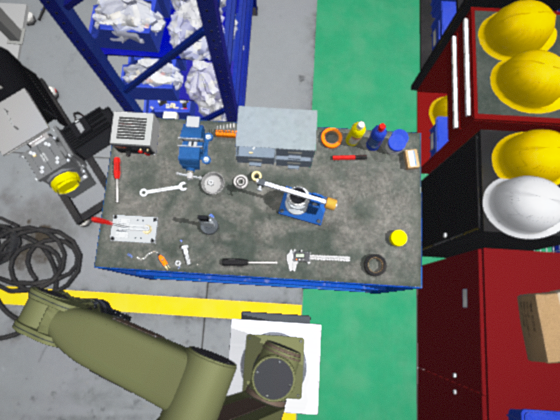

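The side view shows the weight at about (291,290) and the press at (250,222). The top view shows the weight's disc at (208,223), and the lever running from the counterweight at (332,203) to the pin end at about (262,182).

```bash
cat > h.py <<'E'
import cv2,numpy as np
from cell import arm
def K(f):
    fl=210/np.tan(np.radians(f["fovy"])/2); return np.array([[fl,0,f["cx"]],[0,fl,f["cy"]],[0,0,1.]])
def RT(f,pose=None):
    if "rvec" in f: return cv2.Rodrigues(f["rvec"])[0],np.array(f["tvec"]).reshape(3)
    R,p=pose; T=np.eye(4);T[:3,:3]=R;T[:3,3]=p
    C=np.linalg.inv(T@f["tool_from_camera"]); return C[:3,:3],C[:3,3]
def ray(f,uv,pose=None):
    R,t=RT(f,pose); d=R.T@np.linalg.solve(K(f),[uv[0],uv[1],1.]); return -R.T@t,d
def atz(f,uv,z,pose=None):
    c,d=ray(f,uv,pose); return c+d*(z-c[2])/d[2]
def tri(*rs):
    A=0;b=0
    for c,d in rs:
        d=d/np.linalg.norm(d);P=np.eye(3)-np.outer(d,d);A=A+P;b=b+P@c
    X=np.linalg.solve(A,b); return X,[np.linalg.norm((np.eye(3)-np.outer(d,d)/(d@d))@(X-c)) for c,d in rs]
def proj(f,X,pose=None):
    R,t=RT(f,pose);p=K(f)@(R@np.asarray(X,float)+t);return p[:2]/p[2]
E
python3 - <<'E'
import cv2,numpy as np
s=cv2.imread("pics/side0.png");t=cv2.imread("pics/top0.png")
a=cv2.resize(s[175:325,215:315],(400,600),interpolation=cv2.INTER_CUBIC)
b=cv2.resize(t[165:245,185:345][:, :],(800,400),interpolation=cv2.INTER_CUBIC)
c=np.zeros((600,800,3),np.uint8)
c[:,:400]=a
b=cv2.resize(t[170:240,240:340],(400,280),interpolation=cv2.INTER_CUBIC);c[:280,400:]=b
b=cv2.resize(t[190:250,160:240],(400,300),interpolation=cv2.INTER_CUBIC);c[300:,400:]=b
cv2.imwrite("pics/crop0.png",c)
E
```

```text
(no output)
```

View pics/crop0.png

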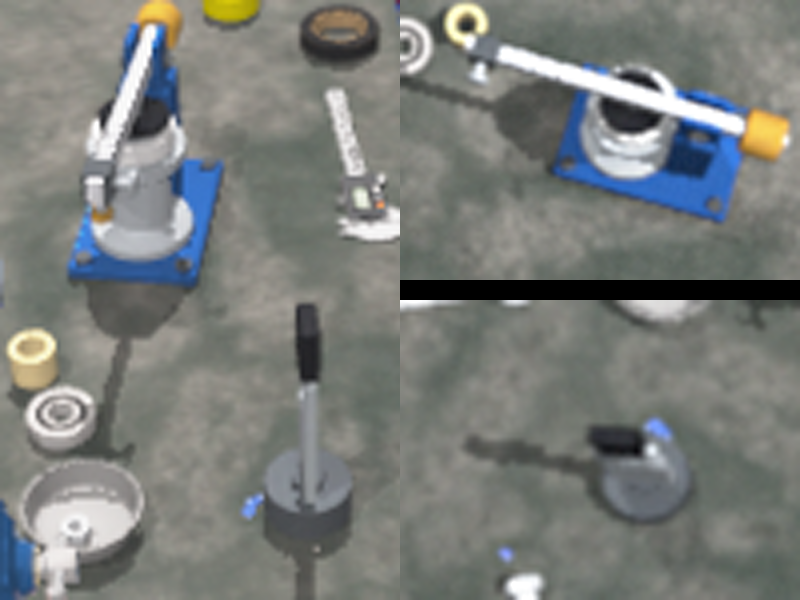

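The crop shows the lever with its carrier at about top (261,183), the pin head at (259.5,188.7) on the robot's side, and the counterweight at (332,203). The weight's grip is at side (292,252–270) and top (203.6,217.6).

```bash
python3 - <<'E'
from h import *
s=arm.grab_frame("side");t=arm.grab_frame("top")
np.set_printoptions(precision=4,suppress=True)
print("griptop",tri(ray(s,(292,252.5)),ray(t,(203.8,217.5))))
print("disc top",atz(t,(209,225.5),.028),"disc bottom side",atz(s,(292,300),.0))
print("carrier",tri(ray(s,(239.8,218)),ray(t,(261.2,182.8))))
print("cw",tri(ray(s,(255,181)),ray(t,(332,203.5))))
print("pinhead",tri(ray(s,(246,219)),ray(t,(259.5,188.7))))
print("lever mid line top at z .165/.18", atz(t,(326,202),.161),atz(t,(264,183),.185))
for c in [(586,65),(730,218),(568,165)]: print(atz(t,(240+(c[0]-400)/4,170+c[1]/4),.01))
E
```

```text
griptop (array([0.4757, 0.2604, 0.1802]), [np.float64(0.0007560566832609663), np.float64(0.000756056683261121)])
disc top [0.4744 0.2644 0.028 ] disc bottom side [0.4769 0.2639 0.    ]
carrier (array([0.6101, 0.078 , 0.1699]), [np.float64(0.0013318062541083093), np.float64(0.0013318062541085355)])
cw (array([ 0.556 , -0.1679,  0.143 ]), [np.float64(0.0014542454094521018), np.float64(0.0014542454094520988)])
pinhead (array([0.5908, 0.0823, 0.1673]), [np.float64(0.0024207835372668804), np.float64(0.002420783537266522)])
lever mid line top at z .165/.18 [ 0.5572 -0.1455  0.161 ] [0.6045 0.068  0.185 ]
[ 0.6445 -0.0105  0.01  ]
[ 0.5068 -0.1514  0.01  ]
[0.5476 0.0009 0.01  ]
```

```bash
python3 - <<'E'
from h import *
np.set_printoptions(precision=4,suppress=True)
f=arm.grab_frame("wrist");print(f["tool_from_camera"],f["fovy"])
S=arm.sense();p=(S["orientation"],S["tool_pos"])
print(proj(f,(.475,.262,.16),p),proj(f,(.6,.08,.17),p))
# tool displacement from start to (.40,.26,.33)... in tool axes
print(S["orientation"].T@(np.array([.33,.27,.30])-S["tool_pos"]))
E
```

```text
[[ 0.0012 -0.9532 -0.3022  0.0778]
 [ 1.      0.0014 -0.0005  0.0001]
 [ 0.0009 -0.3022  0.9532 -0.1718]
 [ 0.      0.      0.      1.    ]] 68.92494153652545
[162.0046 540.2596] [ 66.2879 637.3   ]
[-0.2348 -0.1688 -0.0986]
```

Emit:
carry_out(
  targets=[
    [0, 0, 0, -0.0297, -0.0222, -0.005, 0.0854],
    [0, 0, 0, -0.0297, -0.0222, -0.005, 0.0854],
    [0, 0, 0, -0.0297, -0.0222, -0.005, 0.0854],
    [0, 0, 0, -0.0297, -0.0222, -0.005, 0.0854],
    [0, 0, 0, -0.0297, -0.0222, -0.005, 0.0854],
    [0, 0, 0, -0.0297, -0.0222, -0.005, 0.0854],
    [0, 0, 0, -0.0297, -0.0222, -0.005, 0.0854],
    [0, 0, 0, -0.0297, -0.0222, -0.005, 0.0854],
  ],
)

```text
time: 0.92
tool_pos: [0.3307, 0.2594, 0.2419]
orientation: [[-0.955, 0.297, 0.0], [0.297, 0.955, 0.0], [-0.0, 0.0, -1.0]]
force: [1.3, -0.4, -0.3]
finger_gap: 0.0853
grip_force: 0.0
```

Emit:
carry_out(
  targets=[
    [0, 0, -0.1, 0, 0, 0, 0.0854],
    [0, 0, -0.1, 0, 0, 0, 0.0854],
    [0, 0, -0.1, 0, 0, 0, 0.0854],
    [0, -0.11, 0, 0, 0, 0, 0.0854],
    [0, -0.11, 0, 0, 0, 0, 0.0854],
    [0, -0.11, 0, 0, 0, 0, 0.0854],
    [0, -0.11, 0, 0, 0, 0, 0.0854],
    [0, 0, 0, 0, 0, 0, 0.0854],
    [0, 0, 0, 0, 0, 0, 0.0854],
  ],
)

```text
time: 1.67
tool_pos: [0.3282, 0.2607, 0.2408]
orientation: [[-0.906, -0.002, 0.424], [-0.002, 1.0, -0.0], [-0.424, -0.001, -0.906]]
force: [0.0, 1.1, 0.3]
finger_gap: 0.0852
grip_force: 0.0
```

```bash
python3 - <<'E'
from h import *
np.set_printoptions(precision=4,suppress=True)
S=arm.sense();f=arm.grab_frame("wrist");p=(S["orientation"],S["tool_pos"]);print(S["tool_pos"],S["orientation"],S["joint_positions"])
print(proj(f,(.475,.262,.16),p),proj(f,(.6,.08,.17),p))
np.savez("w1.npz",R=p[0],p=p[1]);cv2.imwrite("pics/w1.png",cv2.resize(f["img"][:,:,::-1],(784,588)))
E
```

```text
[0.3282 0.2607 0.2408] [[-0.9056 -0.0019  0.424 ]
 [-0.0022  1.     -0.0002]
 [-0.424  -0.0012 -0.9056]] [ 55.4253  -9.2308 -33.4897  50.8726 -20.4442  52.6048]
[282.8382 276.3242] [150.9984 334.9596]
```

View pics/w1.png

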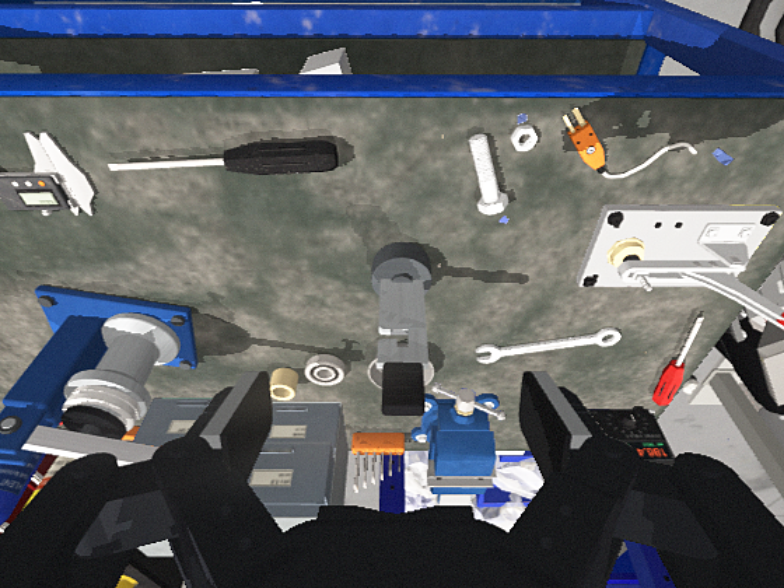

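The wrist view, upside down with right being +y, shows the weight's disc at (403,270), the grip at (403,388) and the slot near (395,330). I'll zoom in to see which edge the slot opens at.

```bash
python3 - <<'E'
import cv2
a=cv2.imread("pics/w1.png")
cv2.imwrite("pics/w1c.png",cv2.resize(a[230:430,340:470],None,fx=3,fy=3,interpolation=cv2.INTER_CUBIC))
E
```

```text
(no output)
```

View pics/w1c.png

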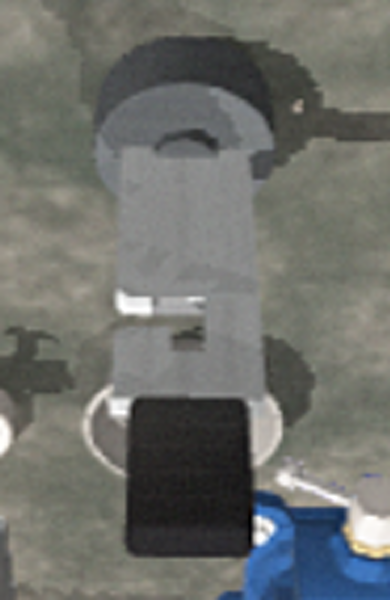

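The slot opens to the left in the picture, which is world -y, so the weight's y axis is roughly world +y. Next I'll fit the weight's yaw and the press pose.

```bash
cat > fit.py <<'E'
from h import *
from scipy.optimize import least_squares
np.set_printoptions(precision=4,suppress=True)
f=arm.grab_frame("wrist");d=np.load("w1.npz");P=(d["R"],d["p"])
M=[(-7,-17,137.5),(-7,17,137.5),(7,-17,182.5),(7,17,182.5),(-4,-22,28),(-4,22,28),(-4,-22,137.5),(-4,22,137.5)]
U=[(131,398),(248,398),(127,555),(250,555),(120,148),(251,150),(112,396),(266,397)]
M=np.array(M)/1e3;U=np.array([((340+u/3)/1.4,(230+v/3)/1.4) for u,v in U])
def res(q):
    c,s=np.cos(q[2]),np.sin(q[2]);Rz=np.array([[c,-s,0],[s,c,0],[0,0,1]])
    return np.ravel([proj(f,Rz@m+[q[0],q[1],0],P)-u for m,u in zip(M,U)])
r=least_squares(res,[.475,.262,0],loss="soft_l1");print(r.x,np.degrees(r.x[2]));print(r.fun.reshape(-1,2))
E
python3 fit.py
```

```text
[ 0.4771  0.2678 -0.0186] -1.0676019329863968
[[-0.5808 -1.413 ]
 [ 0.4705 -0.9747]
 [-0.5967  1.7423]
 [ 1.0561  2.1567]
 [ 0.3054 -0.7695]
 [-0.4558 -0.7065]
 [-0.2965  0.5957]
 [ 0.2377  0.919 ]]
```

Emit:
carry_out(
  targets=[
    [0, 0.11, 0, 0, 0, 0, 0.0854],
    [0, 0.11, 0, 0, 0, 0, 0.0854],
    [0, 0.11, 0, 0, 0, 0, 0.0854],
    [0, 0.11, 0, 0, 0, 0, 0.0854],
    [0, 0, -0.12, 0, 0, 0, 0.0854],
    [0, 0, -0.12, 0, 0, 0, 0.0854],
    [0, 0, -0.12, 0, 0, 0, 0.0854],
    [0, 0, -0.12, 0, 0, 0, 0.0854],
    [0, 0, -0.12, 0, 0, 0, 0.0854],
    [0, 0, -0.12, 0, 0, 0, 0.0854],
  ],
)

```text
time: 2.6
tool_pos: [0.3331, 0.2614, 0.2423]
orientation: [[-0.751, -0.66, 0.0], [-0.66, 0.751, 0.001], [-0.001, 0.001, -1.0]]
force: [0.6, 0.5, -0.0]
finger_gap: 0.0852
grip_force: 0.0
```

Emit:
carry_out(
  targets=[
    [0, 0, -0.12, 0, 0, 0, 0.0854],
    [0, 0, -0.12, 0, 0, 0, 0.0854],
    [0, 0, -0.12, 0, 0, 0, 0.0854],
    [0, 0, -0.12, 0, 0, 0, 0.0854],
    [0, 0, -0.12, 0, 0, 0, 0.0854],
    [0, 0, -0.12, 0, 0, 0, 0.0854],
    [0, 0, -0.113, 0, 0, 0, 0.0854],
    [0, 0, 0, 0, 0, 0, 0.0854],
    [0, 0, 0, 0, 0, 0, 0.0854],
  ],
)

```text
time: 3.35
tool_pos: [0.3322, 0.2613, 0.2421]
orientation: [[-0.025, -1.0, 0.0], [-1.0, 0.025, 0.001], [-0.001, -0.0, -1.0]]
force: [-0.2, 0.5, 0.6]
finger_gap: 0.0856
grip_force: 0.0
```

Emit:
carry_out(
  targets=[
    [0, 0, 0, -0.002, -0.0361, 0, 0.0854],
    [0, 0, 0, -0.002, -0.0361, 0, 0.0854],
    [0, 0, 0, -0.002, -0.0361, 0, 0.0854],
    [0, 0, 0, -0.002, -0.0361, 0, 0.0854],
    [0, 0, 0, 0, 0, 0, 0.0854],
    [0, 0, 0, 0, 0, 0, 0.0854],
  ],
)

```text
time: 3.85
tool_pos: [0.477, 0.2658, 0.2406]
orientation: [[-0.025, -1.0, -0.001], [-1.0, 0.025, -0.0], [0.0, 0.001, -1.0]]
force: [-0.7, -0.4, 0.1]
finger_gap: 0.0856
grip_force: 0.0
```

```bash
python3 - <<'E'
from h import *
np.set_printoptions(precision=4,suppress=True)
S=arm.sense();f=arm.grab_frame("wrist");p=(S["orientation"],S["tool_pos"]);print(S["tool_pos"],S["joint_positions"])
np.savez("w2.npz",R=p[0],p=p[1]);cv2.imwrite("pics/w2.png",cv2.resize(f["img"][:,:,::-1],(784,588)))
for x,y,z in [(.4755,.262,.1825),(.477,.2675,.1825)]: print(proj(f,(x,y,z),p)*1.4)
E
```

```text
[0.477  0.2658 0.2406] [ 29.1146  16.3125  -0.1076  73.6367   0.0212 -59.4674]
[396.4591 294.434 ]
[394.0346 303.7298]
```

View pics/w2.png

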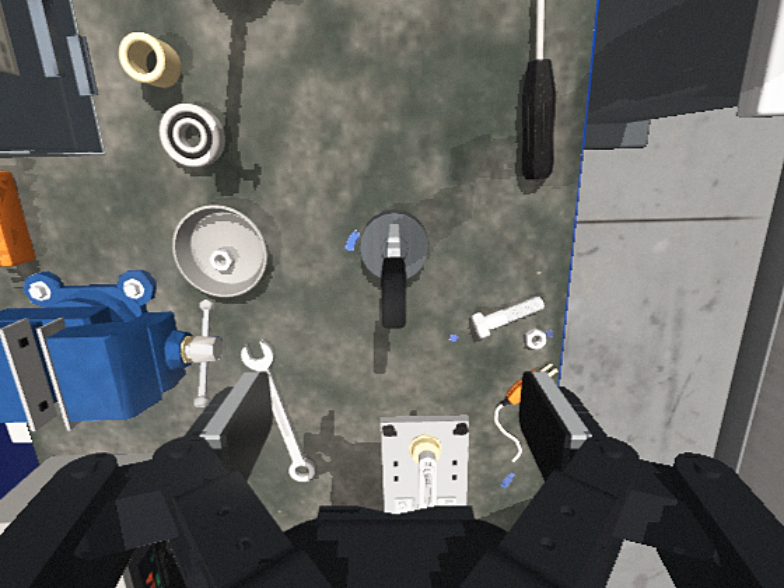

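```bash
python3 - <<'E'
from h import *
np.set_printoptions(precision=4,suppress=True)
f=arm.grab_frame("wrist");d=np.load("w2.npz");p=(d["R"],d["p"])
print("far top edge",atz(f,(394/1.4,328/1.4),.1825,p))
print("near bottom",atz(f,(394/1.4,259/1.4),.1375,p))
print("L,R",atz(f,(383/1.4,320/1.4),.1825,p),atz(f,(406/1.4,320/1.4),.1825,p))
print("disc top L,R",[atz(f,(u/1.4,v/1.4),.028,p) for u,v in [(361,247),(428,247),(394,212)]])
E
```

```text
far top edge [0.4774 0.2823 0.1825]
near bottom [0.4767 0.2519 0.1375]
L,R [0.4836 0.2772 0.1825] [0.4704 0.2775 0.1825]
disc top L,R [array([0.5071, 0.2652, 0.028 ]), array([0.4462, 0.2667, 0.028 ]), array([0.4763, 0.2344, 0.028 ])]
```

Emit:
carry_out(
  targets=[
    [0, 0, 0, 0, 0, 0.023, 0.0854],
    [0, 0, 0, 0, 0, 0.023, 0.0854],
    [0, 0, 0, 0, 0, 0.023, 0.0854],
    [0, 0, 0, 0, 0, 0.0226, 0.0854],
    [0, 0, 0, 0, 0, 0, 0.0854],
    [0, 0, 0, 0, 0, 0, 0.03],
    [0, 0, 0, 0, 0, 0, 0.0],
    [0, 0, 0, 0, 0, 0, 0.0],
    [0, 0, 0, 0, 0, 0, 0.0],
    [0, 0, 0, 0, 0, 0, 0.0],
  ],
  newtons=60,
)

```text
time: 4.78
tool_pos: [0.4754, 0.2667, 0.1513]
orientation: [[-0.02, -1.0, 0.002], [-1.0, 0.02, 0.001], [-0.001, -0.002, -1.0]]
force: [-0.2, 0.1, 0.1]
finger_gap: 0.0256
grip_force: 0.0
```

Emit:
carry_out(
  targets=[
    [0, 0, 0, 0, 0, 0, 0.0],
    [0, 0, 0, 0, 0, 0, 0.0],
    [0, 0, 0, 0, 0, 0, 0.0],
    [0, 0, 0, 0, 0, 0, 0.0],
  ],
)

```text
time: 5.12
tool_pos: [0.476, 0.2667, 0.1511]
orientation: [[-0.02, -1.0, 0.003], [-1.0, 0.02, 0.001], [-0.001, -0.003, -1.0]]
force: [1.9, 0.0, 6.8]
finger_gap: 0.0099
grip_force: 59.0
```

Emit:
carry_out(
  targets=[
    [0, 0, 0, 0, 0, -0.008, 0.0],
    [0, 0, 0, 0, 0, -0.016, 0.0],
    [0, 0, 0, 0, 0, -0.018, 0.0],
    [0, 0, 0, 0, 0, -0.016, 0.0],
    [0, 0, 0, 0, 0, -0.008, 0.0],
    [0, 0, 0, 0, 0, 0, 0.0],
    [0, 0, 0, 0, 0, 0, 0.0],
  ],
)

```text
time: 5.7
tool_pos: [0.4741, 0.2661, 0.2151]
orientation: [[-0.02, -1.0, -0.002], [-1.0, 0.02, -0.001], [0.001, 0.002, -1.0]]
force: [-0.6, -0.2, -6.6]
finger_gap: 0.0097
grip_force: 58.7
```

Emit:
carry_out(
  targets=[
    [0, 0, 0.01, 0.006, -0.008, 0, 0.0],
    [0, 0, 0.03, 0.014, -0.016, 0, 0.0],
    [0, 0, 0.03, 0.016, -0.019, 0, 0.0],
    [0, 0, 0.03, 0.016, -0.019, 0, 0.0],
    [0, 0, 0.03, 0.016, -0.02, 0, 0.0],
    [0, 0, 0.03, 0.016, -0.02, 0, 0.0],
    [0, 0, 0.03, 0.014, -0.02, 0, 0.0],
    [0, 0, 0.007, 0.006, -0.012, 0, 0.0],
    [0, 0, 0, 0, 0, 0, 0.0],
    [0, 0, 0, 0, 0, 0, 0.0],
  ],
)

```text
time: 6.53
tool_pos: [0.597, 0.1472, 0.2148]
orientation: [[-0.216, -0.976, -0.001], [-0.976, 0.216, -0.001], [0.001, 0.001, -1.0]]
force: [1.2, -0.3, -6.5]
finger_gap: 0.0097
grip_force: 59.0
```

```bash
python3 - <<'E'
from h import *
np.set_printoptions(precision=4,suppress=True)
S=arm.sense();f=arm.grab_frame("wrist");p=(S["orientation"],S["tool_pos"]);print(S["tool_pos"],S["orientation"],S["force"],S["finger_gap"])
np.savez("w3.npz",R=p[0],p=p[1]);
s=arm.grab_frame("side")["img"]; cv2.imwrite("pics/s3full.png",s[:,:,::-1])
cv2.imwrite("pics/w3full.png",f["img"][:,:,::-1])
cv2.imwrite("pics/w3.png",cv2.resize(f["img"][:,:,::-1],(784,588),interpolation=cv2.INTER_CUBIC))
print(proj(f,(.599,.080,.167),p)*1.4)
E
```

```text
[0.597  0.1472 0.2148] [[-0.2161 -0.9764 -0.0014]
 [-0.9764  0.2161 -0.0006]
 [ 0.0009  0.0012 -1.    ]] [ 1.2059 -0.2826 -6.4678] 0.009672180231572522
[360.7297 183.5369]
```

View pics/w3.png

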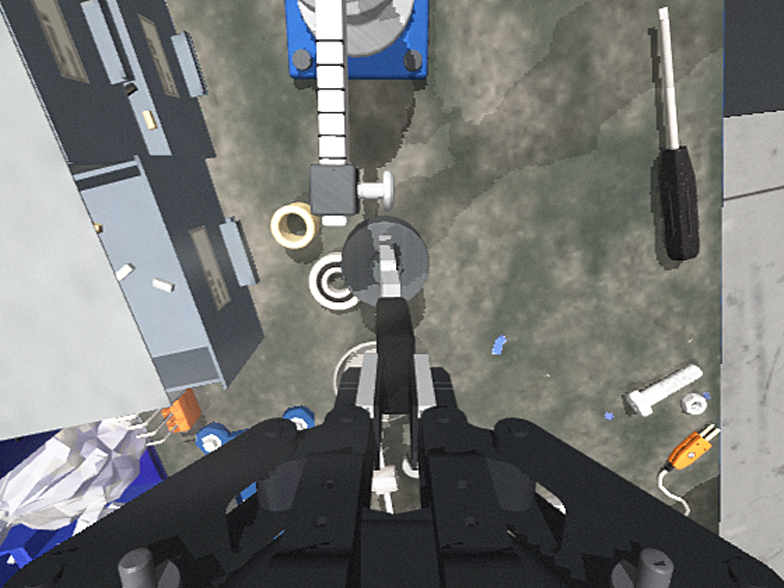

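The wrist view shows the carrier at (334,190), the pin neck at u≈358–381, v≈190, the head at about (388,190), and the strap at u≈390. The lever is parallel to the tool's x.

```bash
python3 - <<'E'
from h import *
np.set_printoptions(precision=4,suppress=True)
f=arm.grab_frame("wrist");d=np.load("w3.npz");p=(d["R"],d["p"]);R,tp=p
s=arm.grab_frame("side");t=arm.grab_frame("top");g=lambda u,v:(u/1.4,v/1.4)
W=ray(f,g(389,190),p);T=ray(t,(259.5,188.7));Sd=ray(s,(246,219))
print("cx,cy",f["cx"]*1.4,f["cy"]*1.4)
for n,rs in [("WT",(W,T)),("WS",(W,Sd)),("WTS",(W,T,Sd))]: print(n,tri(*rs))
for z in (.16,.167,.174):
  print(z,[np.round(R.T@(atz(f,g(u,190),z,p)-tp),4) for u in (358,381)])
for z in (.06,.09,.12,.137): print("strap",z,[np.round((R.T@(atz(f,g(u,v),z,p)-tp))[:2],4) for u,v in ((379,240),(400,297))])
for v,u in ((165,333),(0,332)): print(R.T@(atz(f,g(u,v),.18 if v else .165,p)-tp))
a=cv2.imread("pics/w3full.png")[90:180,200:330];b=cv2.imread("pics/s3full.png")[170:290,210:310]
c=np.zeros((600,780,3),np.uint8);a=cv2.resize(a,(430,298),interpolation=cv2.INTER_CUBIC);c[:298,:430]=a
b=cv2.resize(b,(340,408),interpolation=cv2.INTER_CUBIC);c[:408,436:776]=b;cv2.imwrite("pics/c3.png",c)
E
```

```text
cx,cy 395.0719834841788 293.42783133734736
WT (array([0.5855, 0.0837, 0.1787]), [np.float64(0.001603910116702384), np.float64(0.0016039101167024028)])
WS (array([0.5895, 0.0858, 0.1708]), [np.float64(0.003599634554365369), np.float64(0.0035996345543653748)])
WTS (array([0.589 , 0.0842, 0.1692]), [np.float64(0.0035422498546896467), np.float64(0.0019191999116094588), np.float64(0.004123890059230969)])
0.16 [array([ 0.0615, -0.0186,  0.0548]), array([ 0.0615, -0.0067,  0.0548])]
0.167 [array([ 0.062 , -0.018 ,  0.0478]), array([ 0.062 , -0.0065,  0.0478])]
0.174 [array([ 0.0625, -0.0174,  0.0408]), array([ 0.0625, -0.0063,  0.0408])]
strap 0.06 [array([ 0.0171, -0.0117]), array([-0.029 ,  0.0046])]
strap 0.09 [array([ 0.0226, -0.0106]), array([-0.0193,  0.0042])]
strap 0.12 [array([ 0.0281, -0.0095]), array([-0.0095,  0.0039])]
strap 0.137 [array([ 0.0313, -0.0089]), array([-0.004 ,  0.0036])]
[ 0.0741 -0.0282  0.0348]
[ 0.1444 -0.0277  0.0499]
```

View pics/c3.png

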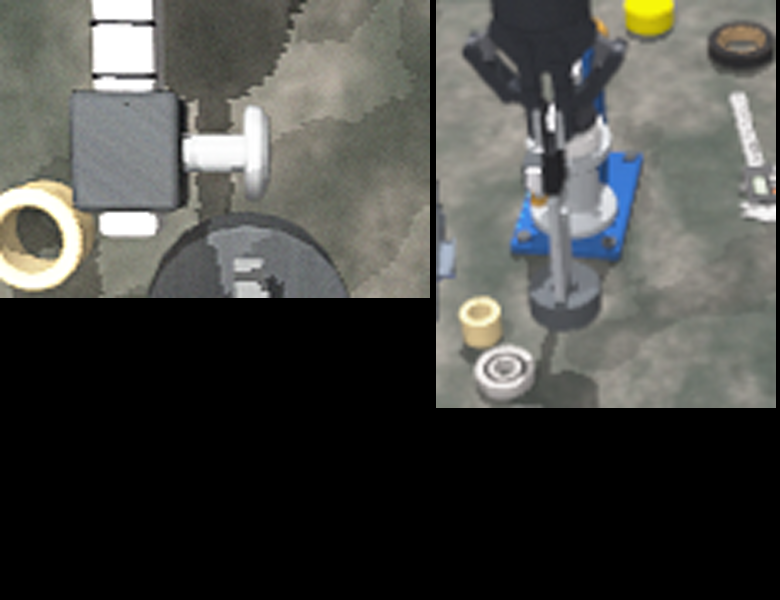

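```bash
python3 - <<'E'
from h import *
np.set_printoptions(precision=4,suppress=True)
f=arm.grab_frame("wrist");d=np.load("w3.npz");p=(d["R"],d["p"]);R,tp=p
z=.0637+.028
print([R.T@(atz(f,(u/1.4,v/1.4),z,p)-tp) for u,v in ((342,262),(429,262),(386,216))])
z=.0637+.1375
print("block bottom near edge",[R.T@(atz(f,(u/1.4,v/1.4),z,p)-tp) for u,v in ((376,300),(412,300))])
s=arm.grab_frame("side");
# side projection of vertical strap points if weight hung straight: base / top
c,q=np.cos(-.216),np.sin(-.216)
for z in (.137,.092): print("side strap pred",proj(s,(tp[0],tp[1],tp[2]-.1511+z-.0),None), )
for zz in (.2148-.1511+.137,.0637+.028): print(zz,proj(s,(tp[0],tp[1],zz)))
im=cv2.cvtColor(cv2.imread("pics/w3full.png"),cv2.COLOR_BGR2GRAY)
for r in (165,172,180,188,196,205): print(r,im[r,262:302])
E
```

```text
[array([ 0.0072, -0.0368,  0.123 ]), array([0.0073, 0.0246, 0.1231]), array([ 0.0394, -0.0056,  0.1231])]
block bottom near edge [array([ 0.0155, -0.0081,  0.0136]), array([0.0155, 0.0083, 0.0136])]
side strap pred [244.6924 223.7982]
side strap pred [245.7171 236.1109]
0.2007 [244.6919 223.7911]
0.0917 [247.0999 252.7265]
165 [ 86  85  80 102 132 130 127 127 131 133 136 137 140 137 119 117 109 114
 114 113 108 104 113 111 107 112 114 121 118 108 112 111 109  86  55  68
  93 109 103 106]
172 [ 85  85  84  81  98 137 128 126 121 113 112 118 116 110 105 112 107 114
 115 112 112 113 110 112 105 116 115 115 111 110 109 106 110 109 111 108
 113 111 114 102]
180 [ 81  82  85  85  78  81  73  50  59 138 206 197 191 194 192 195 195 198
 192 136  41  59  58  50  80 119 118 112 106 108 106 111 104 108 111 104
 111 108 110 107]
188 [ 75  69  80  79  79  88 140 132 118 177 255 254 251 250 250 251 250 246
 248 255 255  27  48  67 104 112 114 116 111 103 109 106 106 106 109 106
 112 111 106 105]
196 [ 79  73  63  74  92 137 125 128 125 134 181 194 192 183 183 185 192 187
 193 193 191 194 161  83  70 116 109 107 111 108 113 101 112 107 104 111
 114 108 115 127]
205 [ 97 140 130 126 133 129 126 126 121 125 166 201 242 234 230 232 231 232
 234 233 235 235 238 230  95 127 132 130 128 127 130 128 130 128 131 129
 129 131 119 124]
```

Emit:
carry_out(
  targets=[
    [-0.02, 0, 0, 0, -0.004, 0, 0.0],
    [-0.03, 0, 0, 0, -0.0084, 0, 0.0],
    [0, 0, 0, 0.01, 0, 0, 0.0],
    [0, 0, 0, 0.005, 0, 0, 0.0],
    [0, 0, 0, 0, 0, 0, 0.0],
    [0, 0, 0, 0, 0, 0, 0.0],
    [0, 0, 0, 0, 0, 0, 0.0],
    [0, 0, 0, 0, 0, 0, 0.0],
  ],
)

```text
time: 7.55
tool_pos: [0.605, 0.1312, 0.2162]
orientation: [[-0.215, -0.975, -0.049], [-0.977, 0.214, 0.012], [-0.001, 0.05, -0.999]]
force: [-0.0, 0.0, -6.0]
finger_gap: 0.0094
grip_force: 61.6
```

```bash
python3 - <<'E'
from h import *
np.set_printoptions(precision=4,suppress=True)
S=arm.sense();f=arm.grab_frame("wrist");p=(S["orientation"],S["tool_pos"]);print(S["tool_pos"],S["orientation"],S["force"],S["wrist_torque"])
np.savez("w4.npz",R=p[0],p=p[1]);im=f["img"][:,:,::-1];cv2.imwrite("pics/w4full.png",im)
cv2.imwrite("pics/w4.png",cv2.resize(im[70:250,190:370],(600,600),interpolation=cv2.INTER_CUBIC))
a=cv2.imread("pics/w3full.png");tm=a[116:152,252:288]
r=cv2.matchTemplate(im[60:260],tm,cv2.TM_CCOEFF_NORMED);_,v,_,l=cv2.minMaxLoc(r);print(v,l[0]-252,l[1]+60-116)
d=np.load("w3.npz");du=np.array([l[0]-252,l[1]+60-116])
for q in ((389/1.4,136),(264,136)): print(tri(ray(f,q,(d["R"],d["p"])),ray(f,np.array(q)+du,p)))
E
```

```text
[0.605  0.1312 0.2162] [[-0.2146 -0.9755 -0.0487]
 [-0.9767  0.2143  0.0116]
 [-0.0009  0.0501 -0.9987]] [-0.0157  0.0223 -5.9861] [ 0.1907 -0.2068 -0.0542]
0.8031932711601257 13 19
(array([0.5858, 0.086 , 0.1678]), [np.float64(0.00026212479113760164), np.float64(0.0002621247911374747)])
(array([0.5954, 0.0841, 0.1656]), [np.float64(0.0002080472791704775), np.float64(0.00020804727917044275)])
```

View pics/w4.png

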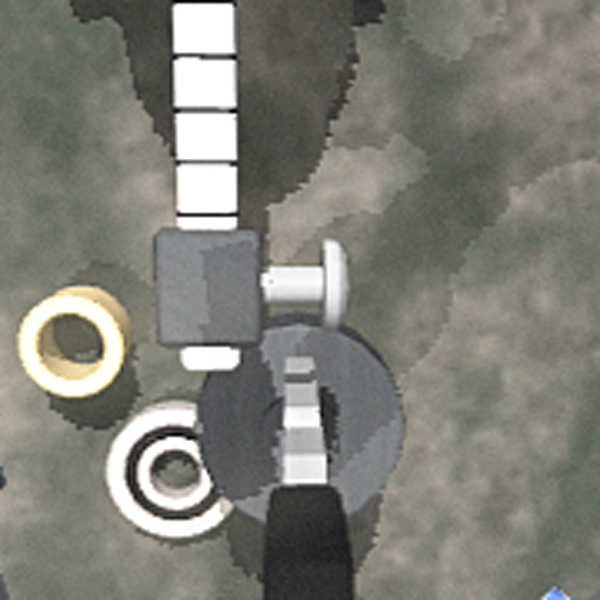

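```bash
python3 - <<'E'
from h import *
np.set_printoptions(precision=1,suppress=True)
f=arm.grab_frame("wrist");d=np.load("w4.npz");p=(d["R"],d["p"]);R,tp=p
P=lambda x,y,z:(proj(f,R@np.array([x,y,z])+tp,p)-[190,70])*600/180
for n,x,z in [("block bot near",.017,.0136),("edge lip top",.022,.036),("slot top in",.017,.041),("slot bot in",.017,.053),("lip bot",.022,.058),("strap base",.022,.123)]: print(n,P(x,0,z),P(x,-.004,z),P(x,.004,z))
im=cv2.cvtColor(cv2.imread("pics/w4full.png"),cv2.COLOR_BGR2GRAY)
print(im[170:220,278:284].mean(1))
for r in (182,195,201,210): print(r,im[r,270:292])
E
```

```text
block bot near [304.5 473.6] [283.6 473.5] [325.4 473.6]
edge lip top [304.7 418.1] [285.7 418. ] [323.7 418.1]
slot top in [304.8 434.4] [286.3 434.4] [323.2 434.5]
slot bot in [304.9 420.1] [287.3 420.1] [322.4 420.1]
lip bot [304.9 393.6] [287.6 393.5] [322.2 393.6]
strap base [305.3 341.3] [291.6 341.3] [319.  341.3]
[130.5 126.2 128.  119.2 118.5 117.3 110.5 166.8 183.7 182.3 186.  177.7
 106.3 100.7  97.2 188.  186.5 183.5 183.2 184.2 181.  171.  231.3 242.7
 245.7 246.8 254.  255.  193.7 172.8 175.8 176.5 174.5 176.3 175.3 168.8
 205.7 237.3 232.7 231.5 230.5 229.8 230.5 232.8 254.  108.2  46.2  51.7
  56.7  57.2]
182 [ 71  93 138 130 130 120 107 108 107 109 107 105 110 100 104 113 109 109
 113 107 115 106]
195 [ 83  79  84  69  87 216 255 253 251 250 244 245 246 245 254 255  76  52
  54  54  77 119]
201 [ 80  75  77  96 145 168 183 177 176 173 176 178 177 179 182 189 170  67
  58  63  58  83]
210 [ 89  83 100 129 131 194 244 231 230 229 230 227 233 234 235 237 240 230
  91 110 115 105]
```

The close view shows the pin neck at crop u≈263–323, v≈285, and the strap at slot level at u≈302, so the strap must go about 2 mm further in tool -y. It also has to drop about 2 mm.

Emit:
carry_out(
  targets=[
    [0, 0, 0, 0, -0.0021, 0.002, 0.0],
    [0, 0, 0, 0.006, 0, 0, 0.0],
    [0, 0, 0, 0.006, 0, 0, 0.0],
    [0, 0, 0, 0.006, 0, 0, 0.0],
    [0, 0, 0, 0, 0, 0, 0.0],
    [0, 0, 0, 0, 0, 0, 0.0],
    [0, 0, 0, 0, 0, 0, 0.0],
  ],
)

```text
time: 8.23
tool_pos: [0.6036, 0.1125, 0.2138]
orientation: [[-0.215, -0.975, -0.049], [-0.977, 0.215, 0.011], [-0.0, 0.05, -0.999]]
force: [-0.7, 0.6, -6.4]
finger_gap: 0.0096
grip_force: 61.5
```

Emit:
carry_out(
  targets=[
    [0, 0, 0, 0.003, 0, 0, 0.0],
    [0, 0, 0, 0.003, 0, 0, 0.0],
    [0, 0, 0, 0.003, 0, 0, 0.0],
    [0, 0, 0, 0, 0, 0, 0.0],
  ],
)

```text
time: 8.57
tool_pos: [0.6014, 0.1031, 0.2138]
orientation: [[-0.215, -0.975, -0.049], [-0.977, 0.215, 0.01], [0.001, 0.05, -0.999]]
force: [0.4, -1.2, -6.8]
finger_gap: 0.0098
grip_force: 61.4
```

Emit:
carry_out(
  targets=[
    [0, 0, 0, 0.003, 0, 0, 0.0],
    [0, 0, 0, 0.003, 0, 0, 0.0],
    [0, 0, 0, 0, 0, 0, 0.0],
  ],
)

```text
time: 8.82
tool_pos: [0.6003, 0.0977, 0.2138]
orientation: [[-0.215, -0.975, -0.049], [-0.977, 0.215, 0.011], [-0.0, 0.05, -0.999]]
force: [0.2, 0.6, -6.8]
finger_gap: 0.0097
grip_force: 61.5
```

```bash
python3 - <<'E'
from h import *
np.set_printoptions(precision=4,suppress=True)
S=arm.sense();f=arm.grab_frame("wrist");print(S["tool_pos"],S["force"],S["wrist_torque"])
im=f["img"][:,:,::-1];cv2.imwrite("pics/w5full.png",im)
a=cv2.imread("pics/w4full.png");tm=a[136:174,234:262]
r=cv2.matchTemplate(im,tm,cv2.TM_CCOEFF_NORMED);_,v,_,l=cv2.minMaxLoc(r);print(v,l[0]-234,l[1]-136)
np.savez("w5.npz",R=S["orientation"],p=S["tool_pos"])
cv2.imwrite("pics/w5.png",cv2.resize(im[110:250,210:350],(600,600),interpolation=cv2.INTER_CUBIC))
E
```

```text
[0.6003 0.0977 0.2138] [ 0.1649  0.5706 -6.8433] [-0.005  -0.1468 -0.0153]
0.7211136221885681 27 228
```

View pics/w5.png

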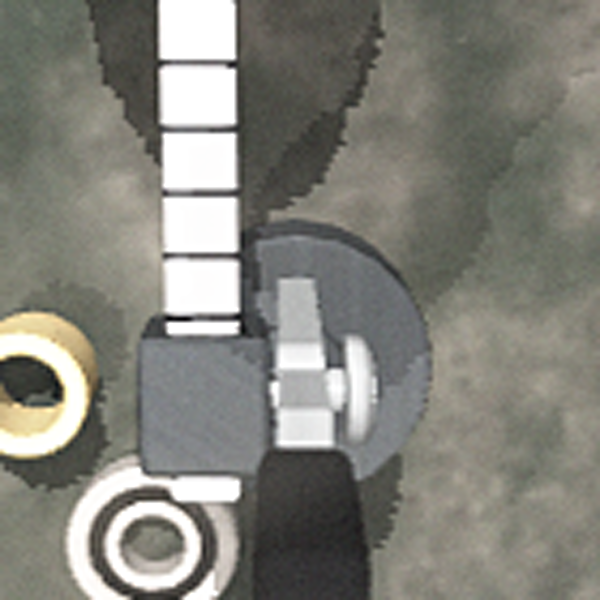

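The pin shows on both sides of the strap at (272,385) and (338,385), and the strap sits centred between carrier and head. I'll go on until I feel the stop.

Emit:
carry_out(
  targets=[
    [0, 0, 0, 0.003, 0, 0, 0.0],
    [0, 0, 0, 0.003, 0, 0, 0.0],
    [0, 0, 0, 0.003, 0, 0, 0.0],
    [0, 0, 0, 0, 0, 0, 0.0],
  ],
)

```text
time: 9.2
tool_pos: [0.5982, 0.0886, 0.2138]
orientation: [[-0.215, -0.975, -0.049], [-0.977, 0.215, 0.01], [0.001, 0.05, -0.999]]
force: [-0.1, 0.9, -7.0]
finger_gap: 0.0093
grip_force: 61.6
```

Emit:
carry_out(
  targets=[
    [0, 0, 0, 0.002, 0, 0, 0.0],
    [0, 0, 0, 0.002, 0, 0, 0.0],
    [0, 0, 0, 0, 0, 0, 0.0],
  ],
)

```text
time: 9.45
tool_pos: [0.5975, 0.0851, 0.2138]
orientation: [[-0.215, -0.975, -0.049], [-0.977, 0.215, 0.011], [-0.0, 0.05, -0.999]]
force: [0.4, 0.5, -6.8]
finger_gap: 0.0094
grip_force: 61.6
```

Emit:
carry_out(
  targets=[
    [0, 0, 0, 0.002, 0, 0, 0.0],
    [0, 0, 0, 0, 0, 0, 0.0],
    [0, 0, 0, 0, 0, 0, 0.0],
  ],
)

```text
time: 9.7
tool_pos: [0.5971, 0.0834, 0.2137]
orientation: [[-0.215, -0.975, -0.049], [-0.977, 0.215, 0.011], [0.0, 0.05, -0.999]]
force: [-0.3, -0.3, -5.7]
finger_gap: 0.0094
grip_force: 61.6
```

Emit:
carry_out(
  targets=[
    [0, 0, 0, 0.0015, 0, 0, 0.0],
    [0, 0, 0, 0, 0, 0, 0.0],
  ],
)

```text
time: 9.87
tool_pos: [0.5968, 0.0819, 0.2137]
orientation: [[-0.215, -0.975, -0.049], [-0.977, 0.215, 0.011], [-0.0, 0.05, -0.999]]
force: [-0.1, 0.8, -6.4]
finger_gap: 0.0099
grip_force: 61.6
```

Emit:
carry_out(
  targets=[
    [0, 0, 0, 0.0015, 0, 0, 0.0],
    [0, 0, 0, 0, 0, 0, 0.0],
  ],
)

```text
time: 10.03
tool_pos: [0.5965, 0.0806, 0.2137]
orientation: [[-0.215, -0.975, -0.049], [-0.977, 0.215, 0.011], [-0.0, 0.05, -0.999]]
force: [0.3, 0.6, -6.6]
finger_gap: 0.0096
grip_force: 61.4
```

Emit:
carry_out(
  targets=[
    [0, 0, 0, 0.001, 0, 0, 0.0],
    [0, 0, 0, 0, 0, 0, 0.0],
  ],
)

```text
time: 10.2
tool_pos: [0.5963, 0.0797, 0.2137]
orientation: [[-0.215, -0.975, -0.049], [-0.977, 0.215, 0.011], [-0.0, 0.05, -0.999]]
force: [0.3, 2.2, -6.8]
finger_gap: 0.0097
grip_force: 61.1
```

Emit:
carry_out(
  targets=[
    [0, 0, 0, 0.001, 0, 0, 0.0],
    [0, 0, 0, 0, 0, 0, 0.0],
  ],
)

```text
time: 10.37
tool_pos: [0.5961, 0.0787, 0.2137]
orientation: [[-0.215, -0.975, -0.049], [-0.977, 0.215, 0.011], [-0.0, 0.05, -0.999]]
force: [0.2, 1.8, -7.7]
finger_gap: 0.0096
grip_force: 60.7
```

```bash
python3 - <<'E'
from h import *
np.set_printoptions(precision=4,suppress=True)
S=arm.sense();f=arm.grab_frame("wrist");print(S["tool_pos"],S["force"],S["wrist_torque"])
im=f["img"][:,:,::-1];cv2.imwrite("pics/w6full.png",im)
a=cv2.imread("pics/w5full.png");tm=a[184:222,238:270]
r=cv2.matchTemplate(im,tm,cv2.TM_CCOEFF_NORMED);_,v,_,l=cv2.minMaxLoc(r);print(v,l[0]-238,l[1]-184)
E
```

```text
[0.5961 0.0787 0.2137] [ 0.2353  1.8349 -7.7374] [ 0.4228 -0.2083 -0.0534]
0.5571767091751099 0 26
```

Emit:
carry_out(
  targets=[
    [0, 0, 0, -0.0011, 0, 0, 0.0],
    [0, 0, 0, 0, 0, 0, 0.0],
    [0, 0, 0, 0, -0.0001, 0.002, 0.0],
    [0, 0, 0, 0, -0.0001, 0.002, 0.0],
    [0, 0, 0, 0, 0, 0, 0.0],
  ],
)

```text
time: 10.83
tool_pos: [0.5962, 0.0797, 0.2094]
orientation: [[-0.215, -0.975, -0.049], [-0.977, 0.215, 0.011], [0.0, 0.05, -0.999]]
force: [0.1, 2.0, -6.9]
finger_gap: 0.0099
grip_force: 61.3
```

Emit:
carry_out(
  targets=[
    [0, 0, 0, 0, -0.0001, 0.002, 0.0],
    [0, 0, 0, 0, -0.0001, 0.002, 0.0],
    [0, 0, 0, 0, 0, 0, 0.0],
  ],
)

```text
time: 11.08
tool_pos: [0.5961, 0.0797, 0.2052]
orientation: [[-0.215, -0.975, -0.049], [-0.977, 0.215, 0.011], [0.0, 0.051, -0.999]]
force: [-0.0, 2.4, -7.2]
finger_gap: 0.0097
grip_force: 61.2
```

```bash
cat > chk.py <<'E'
# carrier position in tool frame terms: match carrier+lever patch, print shift since last
from h import *
import sys
np.set_printoptions(precision=4,suppress=True)
S=arm.sense();f=arm.grab_frame("wrist");print(S["tool_pos"],S["force"],S["wrist_torque"])
im=f["img"][:,:,::-1];cv2.imwrite(f"pics/{sys.argv[2]}full.png",im)
a=cv2.imread(f"pics/{sys.argv[1]}full.png");v0=int(sys.argv[3])
tm=a[v0:v0+36,240:272] # carrier area
r=cv2.matchTemplate(im[:,200:320],tm,cv2.TM_CCOEFF_NORMED);_,v,_,l=cv2.minMaxLoc(r);print(v,l[0]-40,l[1]-v0)
E
python3 chk.py w6 w7 212
```

```text
[0.5961 0.0797 0.2052] [-0.0103  2.3967 -7.198 ] [ 0.3625 -0.298  -0.0087]
0.8954564332962036 0 1
```

Emit:
carry_out(
  targets=[
    [0, 0, 0, -0.001, 0, 0, 0.0],
    [0, 0, 0, 0, 0, 0, 0.0],
    [0, 0, 0, 0, 0, 0, 0.0],
  ],
)

```text
time: 11.38
tool_pos: [0.5964, 0.0806, 0.2055]
orientation: [[-0.215, -0.975, -0.049], [-0.977, 0.215, 0.011], [0.0, 0.05, -0.999]]
force: [0.1, 2.1, -7.5]
finger_gap: 0.0096
grip_force: 61.1
```

```bash
python3 chk.py w7 w8 212; python3 - <<'E'
import cv2,numpy as np
n=["w5","w6","w7","w8"];I=[cv2.cvtColor(cv2.imread(f"pics/{k}full.png"),cv2.COLOR_BGR2GRAY) for k in n]
# LK: features on carrier/lever in w6
m=np.zeros_like(I[1]);m[120:235,242:276]=255
P=cv2.goodFeaturesToTrack(I[1],30,.02,5,mask=m)
Q=P
for i in (2,3):
    Q,st,e=cv2.calcOpticalFlowPyrLK(I[i-1],I[i],Q,None,winSize=(11,11))
    for a,b,s in zip(P[:,0],Q[:,0],st[:,0]):
        if s: print(n[i],a.round(),(b-a).round(1))
E
```

```text
[0.5964 0.0806 0.2055] [ 0.0929  2.1097 -7.5105] [ 0.2335 -0.284  -0.0087]
0.8905280828475952 0 -1
w7 [265. 212.] [-0.2  1.2]
w7 [265. 196.] [-0.1  1.2]
w7 [250. 212.] [-0.4  1.1]
w7 [264. 141.] [-0.3  0.2]
w7 [264. 180.] [-0.3  0.8]
w7 [264. 170.] [-0.3  0.8]
w7 [264. 156.] [-0.4  0.4]
w7 [248. 139.] [-0.7  0.3]
w7 [249. 156.] [-0.5  0.4]
w7 [250. 199.] [-0.4  1. ]
w7 [249. 166.] [-0.5  0.7]
w7 [250. 194.] [-0.5  1. ]
w7 [275. 215.] [-0.3 -0.3]
w7 [249. 183.] [-0.7  0.6]
w7 [247. 207.] [-0.4  1. ]
w7 [275. 199.] [-0.5 -0.2]
w7 [275. 208.] [-0.3 -0.3]
w7 [275. 181.] [-0.6 -0.6]
w7 [270. 206.] [-0.1  1. ]
w7 [258. 139.] [1.7 0.2]
w7 [244. 214.] [-0.5  1.1]
w7 [270. 184.] [-0.3  0.7]
w7 [270. 194.] [-0.3  0.7]
w7 [260. 183.] [-0.8  0.7]
w7 [270. 199.] [-0.2  0.7]
w7 [246. 161.] [-0.5 -0.2]
w7 [259. 196.] [0.6 1.1]
w7 [254. 154.] [-0.1  0.4]
w7 [271. 170.] [ 1.6 -1.5]
w8 [265. 212.] [-0.2 -0.2]
w8 [265. 196.] [-0.1 -0.3]
w8 [250. 212.] [-0.2 -0.3]
w8 [264. 141.] [-0.2 -1.6]
w8 [264. 180.] [-0.2 -0.5]
w8 [264. 170.] [-0.2 -0.7]
w8 [264. 156.] [-0.4 -1.1]
w8 [248. 139.] [-0.6 -1.5]
w8 [249. 156.] [-0.4 -1. ]
w8 [250. 199.] [-0.4 -0.6]
w8 [249. 166.] [-0.4 -0.9]
w8 [250. 194.] [-0.5 -0.6]
w8 [275. 215.] [-0.1 -1. ]
w8 [249. 183.] [-0.6 -0.7]
w8 [247. 207.] [-0.3 -0.4]
w8 [275. 199.] [-0.5 -1.4]
w8 [275. 208.] [-0.1 -1.2]
w8 [275. 181.] [-0.5 -2.6]
w8 [270. 206.] [-0.1 -0.4]
w8 [258. 139.] [ 1.8 -1.5]
w8 [244. 214.] [-0.4 -0.3]
w8 [270. 184.] [-0.2 -0.7]
w8 [270. 194.] [-0.2 -0.7]
w8 [260. 183.] [-0.8 -0.6]
w8 [270. 199.] [-0.2 -0.6]
w8 [246. 161.] [-0.4 -0.9]
w8 [259. 196.] [ 0.6 -0.4]
w8 [254. 154.] [ 1.8 -1.1]
w8 [271. 170.] [ 1.1 -3.4]
```

Emit:
carry_out(
  targets=[
    [0, 0, 0, -0.001, 0, 0, 0.0],
    [0, 0, 0, 0, 0, 0, 0.0],
    [0, 0, 0, 0, 0, 0, 0.0],
  ],
)

```text
time: 11.68
tool_pos: [0.5967, 0.0815, 0.2057]
orientation: [[-0.215, -0.975, -0.049], [-0.977, 0.215, 0.01], [0.0, 0.05, -0.999]]
force: [0.5, 1.0, -6.8]
finger_gap: 0.0096
grip_force: 61.3
```

Emit:
carry_out(
  targets=[
    [0, 0, 0, 0, 0, 0, 0.0],
    [0, 0, 0, 0, 0, 0, 0.0],
    [0, 0, 0, 0, 0, 0, 0.0],
  ],
)

```text
time: 11.93
tool_pos: [0.5967, 0.0815, 0.2057]
orientation: [[-0.215, -0.975, -0.049], [-0.977, 0.215, 0.011], [0.0, 0.05, -0.999]]
force: [0.2, 1.3, -6.4]
finger_gap: 0.0095
grip_force: 61.3
```

```bash
python3 chk.py w7 w9 212; python3 - <<'E'
from h import *
np.set_printoptions(precision=2,suppress=True)
F=[];T=[]
for i in range(6):
    arm.grab_frame("top");s=arm.sense();F.append(s["force"]);T.append(s["wrist_torque"])
print(np.array(F),np.mean(F,0),np.mean(T,0))
E
```

```text
[0.5967 0.0815 0.2057] [ 0.1804  1.3242 -6.4247] [ 0.1442 -0.1439 -0.0034]
0.8447782397270203 0 -3
[[-0.96  0.27 -8.02]
 [ 1.    0.62 -6.21]
 [-0.07  0.74 -6.78]
 [ 0.35  1.12 -8.01]
 [ 0.87  0.84 -7.39]
 [ 0.38 -0.51 -7.06]] [ 0.26  0.51 -7.25] [ 0.13 -0.17 -0.02]
```

Emit:
carry_out(
  targets=[
    [0, 0, 0, 0, -0.0001, 0.002, 0.0],
    [0, 0, 0, 0, -0.0001, 0.002, 0.0],
    [0, 0, 0, 0, -0.0001, 0.002, 0.0],
    [0, 0, 0, 0, -0.0001, 0.002, 0.0],
    [0, 0, 0, 0, 0, 0, 0.0],
    [0, 0, 0, 0, 0, 0, 0.0],
  ],
)

```text
time: 12.78
tool_pos: [0.5965, 0.0817, 0.1974]
orientation: [[-0.215, -0.975, -0.049], [-0.977, 0.215, 0.011], [0.0, 0.051, -0.999]]
force: [0.3, 1.0, -7.4]
finger_gap: 0.0098
grip_force: 61.3
```

```bash
cat > lk.py <<'E'
from h import *
import sys
np.set_printoptions(precision=2,suppress=True)
a=cv2.imread(f"pics/{sys.argv[1]}full.png",0);S=arm.sense();f=arm.grab_frame("wrist");cv2.imwrite(f"pics/{sys.argv[2]}full.png",f["img"][:,:,::-1]);b=cv2.imread(f"pics/{sys.argv[2]}full.png",0)
for nm,(v0,v1,u0,u1) in dict(carrier=(192,220,243,271),lever=(130,175,243,268)).items():
    m=np.zeros_like(a);m[v0:v1,u0:u1]=255
    P=cv2.goodFeaturesToTrack(a,20,.02,4,mask=m);Q,st,e=cv2.calcOpticalFlowPyrLK(a,b,P,None,winSize=(13,13))
    print(nm,np.median((Q-P)[st==1],axis=0))
F=[]
for i in range(5): F.append(np.r_[S["force"],S["wrist_torque"]]);arm.grab_frame("side");S=arm.sense()
print(S["tool_pos"]*1e3,np.mean(F,0))
E
python3 lk.py w9 w10
```

```text
carrier [-1.01  3.4 ]
lever [-0.83  1.61]
[596.68  81.64 197.71] [ 0.1   1.08 -6.97  0.15 -0.18 -0.03]
```

Emit:
carry_out(
  targets=[
    [0, 0, 0, -0.0001, -0.0001, 0.002, 0.0],
    [0, 0, 0, -0.0001, -0.0001, 0.002, 0.0],
    [0, 0, 0, -0.0001, -0.0001, 0.002, 0.0],
    [0, 0, 0, 0, 0, 0, 0.0],
    [0, 0, 0, 0, 0, 0, 0.0],
  ],
)

```text
time: 13.5
tool_pos: [0.5967, 0.0819, 0.1914]
orientation: [[-0.215, -0.975, -0.049], [-0.977, 0.215, 0.011], [0.0, 0.05, -0.999]]
force: [0.6, 0.5, -6.6]
finger_gap: 0.0097
grip_force: 61.3
```

```bash
python3 lk.py w10 w11
```

```text
carrier [0.09 0.84]
lever [0.05 0.69]
[596.74  81.9  191.67] [ 0.11  0.79 -7.23  0.19 -0.19 -0.05]
```

Emit:
carry_out(
  targets=[
    [0, 0, 0, 0, -0.0001, 0.0015, 0.0],
    [0, 0, 0, 0, -0.0001, 0.0015, 0.0],
    [0, 0, 0, 0, 0, 0, 0.0],
    [0, 0, 0, 0, 0, 0, 0.0],
  ],
)

```text
time: 14.13
tool_pos: [0.5968, 0.0819, 0.1885]
orientation: [[-0.215, -0.975, -0.049], [-0.977, 0.215, 0.011], [0.0, 0.05, -0.999]]
force: [0.0, 0.8, -6.0]
finger_gap: 0.0097
grip_force: 61.4
```

Emit:
carry_out(
  targets=[
    [0, 0, 0, 0, 0, 0.001, 0.0],
    [0, 0, 0, 0, 0, 0.001, 0.0],
    [0, 0, 0, 0, 0, 0, 0.0],
    [0, 0, 0, 0, 0, 0, 0.0],
  ],
)

```text
time: 14.47
tool_pos: [0.5967, 0.0819, 0.1866]
orientation: [[-0.215, -0.975, -0.049], [-0.977, 0.215, 0.011], [0.0, 0.05, -0.999]]
force: [-0.1, 1.3, -6.2]
finger_gap: 0.0096
grip_force: 61.4
```

```bash
python3 lk.py w11 w12
```

```text
carrier [0.07 0.63]
lever [0.02 0.67]
[596.7   81.92 186.62] [ 0.64  0.7  -6.45  0.18 -0.23 -0.01]
```

Emit:
carry_out(
  targets=[
    [0, 0, 0, 0, 0, 0.001, 0.0],
    [0, 0, 0, 0, 0, 0, 0.0],
    [0, 0, 0, 0, 0, 0, 0.0],
  ],
)

```text
time: 15.02
tool_pos: [0.5968, 0.0819, 0.1859]
orientation: [[-0.215, -0.975, -0.048], [-0.977, 0.215, 0.011], [-0.0, 0.05, -0.999]]
force: [-0.1, 0.2, -5.3]
finger_gap: 0.0098
grip_force: 61.8
```

Emit:
carry_out(
  targets=[
    [0, 0, 0, 0, 0, 0.001, 0.0],
    [0, 0, 0, 0, 0, 0, 0.0],
    [0, 0, 0, 0, 0, 0, 0.0],
  ],
)

```text
time: 15.27
tool_pos: [0.5972, 0.082, 0.1856]
orientation: [[-0.215, -0.975, -0.047], [-0.977, 0.215, 0.011], [-0.001, 0.048, -0.999]]
force: [-0.3, -0.6, -0.3]
finger_gap: 0.0094
grip_force: 63.3
```

Emit:
carry_out(
  targets=[
    [0, 0, 0, 0, 0, 0.001, 0.0],
    [0, 0, 0, 0, 0, 0, 0.0],
    [0, 0, 0, 0, 0, 0, 0.0],
  ],
)

```text
time: 15.52
tool_pos: [0.5975, 0.082, 0.1852]
orientation: [[-0.215, -0.976, -0.046], [-0.977, 0.215, 0.011], [-0.001, 0.047, -0.999]]
force: [0.7, 1.4, 5.8]
finger_gap: 0.0096
grip_force: 64.9
```

Emit:
carry_out(
  targets=[
    [0, 0, 0, 0, 0, -0.001, 0.0],
    [0, 0, 0, 0, 0, 0, 0.0],
    [0, 0, 0, 0, 0, 0, 0.0],
  ],
  newtons=20,
)

```text
time: 15.77
tool_pos: [0.5971, 0.082, 0.1853]
orientation: [[-0.215, -0.975, -0.048], [-0.977, 0.215, 0.011], [-0.0, 0.049, -0.999]]
force: [0.0, 0.2, 6.0]
finger_gap: 0.0098
grip_force: 64.7
```

Emit:
carry_out(
  targets=[
    [0, 0, 0, 0, 0, 0, 0.013],
    [0, 0, 0, 0, 0, 0, 0.018],
    [0, 0, 0, 0, 0, 0, 0.024],
    [0, 0, 0, 0, 0, 0, 0.035],
    [0, 0, 0, 0, 0, 0, 0.06],
    [0, 0, 0, 0, 0, 0, 0.0854],
    [0, 0, 0, 0, 0, 0, 0.0854],
    [0, 0, 0, 0, 0, 0, 0.0854],
    [0, 0, 0, 0, 0, 0, 0.0854],
  ],
)

```text
time: 16.52
tool_pos: [0.5966, 0.0819, 0.1847]
orientation: [[-0.215, -0.975, -0.049], [-0.977, 0.215, 0.011], [0.0, 0.05, -0.999]]
force: [-0.3, 0.1, -0.2]
finger_gap: 0.0854
grip_force: 0.0
```

```bash
python3 lk.py w12 w13
```

```text
carrier [-0.07  0.6 ]
lever [-0.22  0.38]
[596.64  81.92 184.72] [-0.14  0.13  0.18  0.   -0.06  0.02]
```

Emit:
carry_out(
  targets=[
    [0, 0, 0, 0, 0.0005, -0.01, 0.0854],
    [0, 0, 0, 0, 0.0007, -0.015, 0.0854],
    [0, 0, 0, 0, 0.001, -0.02, 0.0854],
    [0, 0, 0, 0, 0.001, -0.02, 0.0854],
    [0, 0, 0, 0, 0.001, -0.02, 0.0854],
    [0.05, 0, 0, 0, 0, -0.015, 0.0854],
    [0, 0, 0, 0, 0, 0, 0.0854],
    [0, 0, 0, 0, 0, 0, 0.0854],
  ],
)

```text
time: 17.48
tool_pos: [0.5976, 0.082, 0.2865]
orientation: [[-0.214, -0.977, 0.003], [-0.977, 0.214, 0.001], [-0.001, -0.002, -1.0]]
force: [-0.0, -0.1, 0.6]
finger_gap: 0.0852
grip_force: 0.0
```

```bash
python3 - <<'E'
from h import *
np.set_printoptions(precision=4,suppress=True)
S=arm.sense();p=(S["orientation"],S["tool_pos"]);f=arm.grab_frame("wrist");print(S["time"],S["tool_pos"],S["force"])
im=f["img"];cv2.imwrite("pics/w14full.png",im[:,:,::-1])
f2=arm.grab_frame("wrist");print("motion",cv2.absdiff(cv2.GaussianBlur(im,(5,5),0),cv2.GaussianBlur(f2["img"],(5,5),0)).max())
g=cv2.cvtColor(im,cv2.COLOR_RGB2GRAY)
# expected grip top centre and pin region
X=np.array([.5967,.082,.0]);Rz=cv2.Rodrigues(np.array([0,0,-.216]))[0]
W=lambda x,y,z:proj(f,X+Rz@np.array([x,y,z]),p)
b=.15-.115
pts=[W(x,y,b+.1825) for x in(-.007,.007) for y in(-.017,.017)];print("pred block top",np.array(pts))
print("pred block bottom near",W(-.007,-.017,b+.1375),W(.007,-.017,b+.1375))
dark=(g<60).astype(np.uint8);c=np.mean(pts,0).astype(int)
n,l,st,ce=cv2.connectedComponentsWithStats(dark)
k=l[c[1],c[0]];print("comp at centre",k,st[k],ce[k])
for r in range(c[1]-60,c[1]+40,8): print(r,g[r,c[0]-16:c[0]+17:2])
E
```

```text
17.4833 [0.5976 0.082  0.2865] [-0.0397 -0.0692  0.644 ]
motion 142
pred block top [[291.4143 190.5734]
 [291.0059 229.7647]
 [274.1204 190.5479]
 [274.402  229.7367]]
pred block bottom near [290.1503 179.0322] [275.4087 179.0113]
comp at centre 0 [     0      0    560    420 174497] [273.0103 177.2888]
150 [138 133 128 117  62  61  60  53  75  73  69  58  57  54 117 112 113]
158 [255 255 255 255  74  79  77  98 103 107 106 100 104 102 110 106 104]
166 [255 254 255 255  71  77  68 144 173 170 167  98 101 102 110 101  96]
174 [255 255 255 255  60  78  65 156 155 156 159 120  99 106 106 101  98]
182 [255 255 255 255  43  72  13  12  18  12  12  16  32  98  99  97 106]
190 [121 117 123 120 129   4  13  27  21  20  21  24  11 175 241 141 118]
198 [115 117 118 118 119  20  41  43  41  44  33  43  36 113 192 109  74]
206 [ 85  90  90 100 114  39  57  54  55  56  53  50  52  58  80  77  79]
214 [238 127 144 108 102  59  68  67  68  69  69  65  55  79 120 117 110]
222 [116  78 189 181 119  64  74  72  73  68  69  65  56  85 109 103 102]
230 [255  84  73 190 186  62  72  79  78  75  75  70  86  65  74 121 107]
238 [255 255 173  61  73  68  67  67  68  68  72  76  63  76  70 122 108]
246 [109 111  98 103 106 103  69  86 110  67  72  78  78  79 111 116 112]
```

Emit:
carry_out(
  targets=[
    [0, 0, 0, 0, 0, 0, 0.0854],
    [0, 0, 0, 0, 0, 0, 0.0854],
    [0, 0, 0, 0, 0, 0, 0.0854],
    [0, 0, 0, 0, 0, 0, 0.0854],
    [0, 0, 0, 0, 0, 0, 0.0854],
    [0, 0, 0, 0, 0, 0, 0.0854],
    [0, 0, 0, 0, 0, 0, 0.0854],
    [0, 0, 0, 0, 0, 0, 0.0854],
    [0, 0, 0, 0, 0, 0, 0.0854],
    [0, 0, 0, 0, 0, 0, 0.0854],
  ],
)

```text
time: 18.42
tool_pos: [0.5974, 0.0817, 0.2849]
orientation: [[-0.215, -0.977, 0.0], [-0.977, 0.215, 0.0], [-0.0, -0.0, -1.0]]
force: [0.4, 0.1, 0.4]
finger_gap: 0.0855
grip_force: 0.0
```

```bash
cat > sw.py <<'E'
from h import *
np.set_printoptions(precision=4,suppress=True)
prev=None
for i in range(6):
    f=arm.grab_frame("wrist");g=cv2.cvtColor(f["img"],cv2.COLOR_RGB2GRAY)
    # block far/near edges in columns 280-288
    col=g[150:270,280:288].mean(1)
    row=g[205:225].mean(0)[255:310]
    d=np.where(col<88)[0]+150
    m=None if prev is None else cv2.absdiff(g,prev)[100:260,230:330]
    print(d.min(),d.max(),(np.where(row<80)[0]+255)[[0,-1]], None if m is None else (m.max(),m.mean()));prev=g
S=arm.sense();p=(S["orientation"],S["tool_pos"])
print(col[30:].round().astype(int))
cv2.imwrite("pics/w15full.png",f["img"][:,:,::-1])
s=arm.grab_frame("side");gs=s["img"];cv2.imwrite("pics/s15full.png",gs[:,:,::-1])
E
python3 sw.py
```

```text
150 261 [275 291] None
150 261 [275 291] (np.uint8(60), np.float64(2.8428125))
150 261 [275 291] (np.uint8(58), np.float64(2.846375))
150 261 [275 291] (np.uint8(60), np.float64(2.864375))
150 261 [275 291] (np.uint8(32), np.float64(2.817875))
150 261 [275 291] (np.uint8(113), np.float64(2.851875))
[244 141  24  17  23  23  22  22  23  22  20  28  35  36  36  43  42  43
  44  43  44  47  48  48  52  53  54  58  57  61  62  62  63  66  67  70
  69  69  68  70  66  67  66  64  64  64  62  61  54  49  76  74  73  74
  74  72  71  71  69  67  68  66  70  71  69  74  88  90  88  90  91 100
  92  83  87  88  88  91  90  87  86  82 102 173 177 132 162 207 205 205]
```

```bash
python3 -c "
from cell import arm
print(arm.sign_off())"
```

```text
the job is handed in; nothing more can be done
None
```

I hung the weight on the press pin, lowered the lever until the pad took the load on the ring, then released the weight; it hangs upright and still, and the job is handed in. I didn't measure the final lever angle or the ring's position, and no verdict came back.

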